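# Set up washed heatsinks to dry and lock the blower on

## Task

Set the washed aluminium heatsinks up to dry: take the jar and the spray cap off the black rubber drying mat and set them down upright elsewhere on the bench, then stand each heatsink (two or three lie flat on the plywood board) upright on its short end, fins running up and down, its whole foot on the mat in front of the air blower, no two touching. Only when all of them stand, switch the blower on to stay: squeeze its cross-bar trigger all the way down, push the round lock button on the side of its switch housing fully in while the trigger is down, ease the trigger up until it holds by itself, and let go. Leave the mug and the large white jar where they are.

Things in the scene. Friction and masses are not known exactly. Their poses are not given: they have to be found in the camera images.
- mat: black rubber drying mat fixed to the bench, 170 mm (its x) x 240 mm (its y), top 5 mm above the bench. Origin: centre of its underside; its y axis points to the blower.
- wash_board: plywood board lying fixed on the bench, 165 mm (x) x 370 mm (y), its top 20 mm above the bench top. Origin: its centre, at the height of the bench top.
- blower: air blower on a fixed cradle (base 130 x 90 x 10 mm). Origin: on the bench below the trigger's middle; x along the nozzle (towards the mat), z up. Barrel 48 mm thick, axis 65 mm up, from x = -70 to +100 mm (nozzle mouth). On top a switch housing, 62 (x) by 32 mm (y), top 138 mm up; the trigger is a level cross-bar through it, out 34 mm on both sides; lock button on its -y side, above the bar.
- trigger (a joint): travel of the cross-bar trigger, m: 0 up (off), 0.016 all the way down (0.0125 counts as squeezed); a spring returns it (3 N at the top, 7 N at the bottom). Eased with the lock button in, it is caught at about 0.008 to 0.011 and stays, and so does the button. Squeezing again frees both.
- lock_button (a joint): travel of the lock button, m: 0 out, 0.008 fully in; moves along the blower's +y; a spring pushes it out (1 N out, 2.5 N in). It goes in no more than about 1 mm unless the trigger is down by at least 0.011, and catches only if pushed in beyond 0.006.
- trigger_top (a point): middle of the trigger bar's upper face, on the blower's centre line (inside the housing); 112 mm above the bench when up, 96 mm when down. The bar is 26 mm wide (blower x), 100 mm long (blower y; free from 16 to 50 mm on each side), 8 mm thick: a fingertip can push it down on each side of the housing.
- lock_face (a point): centre of the lock button's outer face, 16 mm diameter, 126 mm above the bench; 29 mm from the blower's centre line when out, 21 mm when in, on its -y side, right above the trigger bar. The other side of the housing is a plain wall 16 mm from the centre line.
- heatsink_a: flat finned aluminium heatsink block, 100 mm long (body x, along the fins), 54 mm wide (body y), 26 mm thick (body z), about 0.22 kg; behaves as a solid block, the two long side faces are flat. Starts lying flat on the plywood board, fins up, long axis roughly along world y. Origin: centre of the 100 x 54 mm underside. May be absent (None).
- heatsink_b: flat finned aluminium heatsink block, 100 mm long (body x, along the fins), 54 mm wide (body y), 26 mm thick (body z), about 0.22 kg; behaves as a solid block, the two long side faces are flat. Starts lying flat on the plywood board, fins up, long axis roughly along world y. Origin: centre of the 100 x 54 mm underside. May be absent (None).
- heatsink_c: flat finned aluminium heatsink block, 100 mm long (body x, along the fins), 54 mm wide (body y), 26 mm thick (body z), about 0.22 kg; behaves as a solid block, the two long side faces are flat. Starts lying flat on the plywood board, fins up, long axis roughly along world y. Origin: centre of the 100 x 54 mm underside. May be absent (None).
- heatsink_a_mid (a point): centre of the volume of that heatsink (13 mm above its underside along body z); when it stands on end on the mat this is 55 mm above the bench top.
- heatsink_b_mid (a point): centre of the volume of that heatsink (13 mm above its underside along body z); when it stands on end on the mat this is 55 mm above the bench top.
- heatsink_c_mid (a point): centre of the volume of that heatsink (13 mm above its underside along body z); when it stands on end on the mat this is 55 mm above the bench top.
- mug: mug with a handle, about 89 x 125 x 99 mm, origin at the underside; bystander, leave it.
- grease_jar: large white screw-lid jar, 98 mm diameter, 88 mm high, origin at the underside; bystander, leave it.
- paste_jar: small white screw-lid jar, 46 mm diameter, 48 mm high, origin at the centre of its underside; starts standing on the mat.
- spray_cap: black plastic spray-can cap, 62 mm diameter, 50 mm high, origin at the centre of its underside; starts standing on the mat.

How it is judged:
On the way, in this order (a step that is already met when the one before it is completed fails the run):
1. the jar and the cap stand off the mat, and every heatsink stands on its short end on the mat, let go, none touching another ((x of paste_jar in the frame of mat below -0.105 m or x of paste_jar in the frame of mat above 0.105 m or y of paste_jar in the frame of mat below -0.14 m or y of paste_jar in the frame of mat above 0.14 m) and angle between each of paste_jar, spray_cap's own z axis and vertical below 0.15 rad and height (world z) of each of paste_jar, spray_cap below 0.04 m and linear speed of each of paste_jar, spray_cap, heatsink_a, heatsink_b, heatsink_c below 0.03 m/s and contact force between the fingers and paste_jar below 0.1 N and (x of spray_cap in the frame of mat below -0.105 m or x of spray_cap in the frame of mat above 0.105 m or y of spray_cap in the frame of mat below -0.14 m or y of spray_cap in the frame of mat above 0.14 m) and contact force between the fingers and spray_cap below 0.1 N and angle between the x axis of each of heatsink_a, heatsink_b, heatsink_c and the z axis of mat, either way round below 0.1 rad and x of heatsink_a_mid in the frame of mat between -0.072 and 0.072 m and y of heatsink_a_mid in the frame of mat between -0.107 and 0.107 m and z of heatsink_a_mid in the frame of mat between 0.045 and 0.065 m and contact force between the fingers and heatsink_a below 0.1 N and x of heatsink_b_mid in the frame of mat between -0.072 and 0.072 m and y of heatsink_b_mid in the frame of mat between -0.107 and 0.107 m and z of heatsink_b_mid in the frame of mat between 0.045 and 0.065 m and contact force between the fingers and heatsink_b below 0.1 N and x of heatsink_c_mid in the frame of mat between -0.072 and 0.072 m and y of heatsink_c_mid in the frame of mat between -0.107 and 0.107 m and z of heatsink_c_mid in the frame of mat between 0.045 and 0.065 m and contact force between the fingers and heatsink_c below 0.1 N and contact force between heatsink_a and heatsink_b below 0.05 N and contact force between each of heatsink_a, heatsink_b and heatsink_c below 0.05 N), for 0.3 s.
2. the trigger is squeezed down, the lock button still out (value of joint trigger above 0.0125 m and value of joint lock_button below 0.003 m), for 0.1 s.
3. the lock button is pushed in while the trigger is down (value of joint trigger above 0.0125 m and value of joint lock_button above 0.006 m), for 0.1 s.
4. the trigger is eased and let go, and the lock holds it on (value of joint trigger between 0.005 and 0.0118 m and value of joint lock_button above 0.005 m and contact force between the fingers and blower below 0.2 N), for 0.4 s.
At the end, for the whole second after the job is handed in: Jar and cap upright and clear off the mat (centre 20 mm beyond its edge); every heatsink at rest on a short end on the mat (within 0.1 rad of upright, centre within 72 mm along mat x, 107 mm along y), none touching another; trigger held at 5 to 11.8 mm, button in over 5 mm, blower untouched (all of step 1 and all of step 4).
It fails at once if the mug is pushed more than 30 mm from its place or tipped (distance of mug from where it was at the start of the episode above 0.03 m or angle between mug's own z axis and vertical above 0.4 rad).
It fails at once if the large jar is pushed more than 30 mm from its place or tipped (distance of grease_jar from where it was at the start of the episode above 0.03 m or angle between grease_jar's own z axis and vertical above 0.4 rad).
Of heatsink_a, heatsink_b, heatsink_c only 2 to 3 are there at a start; the rules pass over those that are not, and their reading is None.
At some moment in a run one of heatsink_a, heatsink_b, heatsink_c may be knocked a few centimetres aside while the robot is not near it.
Once in a run the grip may slacken for a moment while it holds something.
It also fails if it takes over 210 s, if anything falls off the work surface, if the arm or the gripper's body presses on something with over 40 N, if the wrist force passes 120 N, or if a joint passes its speed limit or range.

## Robot

A 7-joint arm with a two-finger parallel gripper is mounted at the origin on a cart in front of the work surface, level with it; the furniture and walls round the work are solid. World frame = base frame: x ahead of the robot, y to its left, z up, the work surface at z = 0. Lengths are in m, angles in rad, forces in N, time in s.
With the tool pointing down it reaches from about 0.425 to 0.875 m from the base axis. Payload 4.7 kg.
Tool frame: the origin (TCP) lies at the very end of the fingers, on their centre line; the grasp point (between the pads) lies 19 mm behind it; z points along the fingers, y is the line along which they close (so a half turn about z gives the same grasp; the last joint's range is limited). The gripper opens to 87 mm and grips with 3 to 60 N. Pads are 19 mm wide; open, the fingers measure 117 mm over their backs; the gripper's body (75 mm by 190 mm) begins 51 mm behind the grasp point.
Start: joints at [1.15, 0.321, -0.07, 1.45, 0.023, 1.371, -0.057], TCP at [0.274, -0.59, 0.223] pointing down, gripper open.
Joint ranges: [-2.86, 2.86], [-0.3, 2.09], [-1.38, 1.24], [0.06, 2.45], [-1.56, 4.7], [0.09, 2.05], [-2.69, 2.69]. Speed limits (rad/s): [2.57, 2.57, 3.14, 3.14, 3.14, 3.14, 3.14].

## Interface

Orientations are given as a rotation vector (axis times angle).
In Python, from bench import ctrl, get_image, job gives the robot as it stands.
- The arm moves only by the shell command python3 -m crank 'ROWS' [FORCE]. ROWS is JSON, a list that holds one entry, the list of rows, each a list of 5 numbers: the shift along the tool's x, y, z in mm, then the turn about the tool's z in rad, then the closure, from -1 (fully open) to 1 (shut), so that 0 is half open. A call has 1 to 10 rows; each row shifts and turns the commanded pose from where the row before left it, along the tool's axes as they then stand; what a row does not reach is not made up. A row lasts 1/12 s, in which the tool goes at most 41.7 mm and 7.16 degrees, less where a joint would pass 70% of its speed; a pose out of reach is approached as far as the arm can. A call with a gripper value outside its range is refused whole. The fingers move at their own pace and stop on an object; FORCE is the grip in N (left out, the last holds). Time passes only in rows, so rows that do not move let the fingers close. It gives the time, the measured TCP pose, the force, the opening and the grip force at its end, in the units of the state.
- ctrl.get_state(): the state, without advancing time (a new reading comes with each control period).
- get_image(name): name is "scene" or "top" or "wrist"; returns a dict with "pixels" (420x560x3 uint8, red, green, blue), "fx", "fy", "cx", "cy" (pixels), "T" (4x4, takes a point from camera to world coordinates); the wrist camera has in their place "T_tool_cam" (4x4, takes a point from camera to tool coordinates, whose origin is the TCP and whose axes are the flange's). Camera axes: x right, y down, z forward; pixel columns grow to the right and rows downward; lengths in m; the calibration is good to about 2 mm. A picture is of the moment at which its call begins: read the wrist's pose just before it. There is no depth.
- job.close_job(): hands the job in; it is judged then, once.
The state is a dict: "time": time; "joint_positions": joint angles; "qd": joint speeds; "joint_torque": joint torques, N m; "position": TCP position; "tool_rot": TCP orientation; "ft_force": force on the tool from outside, world axes, zero at the start; "torque": the same for the moment, N m; "grip_width": opening from 0.0 (shut) to 1.0 (fully open); "grip_force": force on a finger pad.
Only numpy, scipy, OpenCV 4.12 (cv2) and the standard library are available. Lean on these libraries where they do the work, as an engineer would, in place of code of your own. Each camera call takes 0.05 s, during which the arm holds its last target. There are 200 camera calls.

## Working session

There is one attempt and no reset: what is moved stays moved. The work goes in short steps, Python scripts to look and compute and a shell command to move; the robot and the scene stay as the last step left them, time stands still between calls to the robot, and variables do not carry over. Pictures are saved under pics/ and viewed, at most 14 in all, crops included, and the job is handed in when it is done.

```bash
ls; mkdir -p pics
python3 - <<'E'
from bench import ctrl,get_image
import cv2,numpy as np,json
s=ctrl.get_state();print({k:np.round(v,3).tolist() for k,v in s.items()})
for n in("scene","top"):
    g=get_image(n);cv2.imwrite(f"pics/{n}0.png",g["pixels"][:,:,::-1]);print(n,g["fx"],g["fy"],g["cx"],g["cy"],np.round(g["T"],3).tolist())
E
```

```text
pics
{'time': 0.0, 'joint_positions': [1.15, 0.322, -0.07, 1.452, 0.023, 1.371, -0.057], 'qd': [0.0, 0.002, -0.003, 0.001, -0.001, -0.0, 0.0], 'joint_torque': [0.0, -49.129, -0.404, -31.252, -0.064, 0.044, 0.0], 'position': [0.274, -0.589, 0.221], 'tool_rot': [-3.066, -0.677, 0.001], 'ft_force': [0.225, -0.478, 0.114], 'torque': [-0.01, -0.05, -0.019], 'grip_force': 0.0, 'grip_width': 1.003}
scene 386.0811643505362 386.0811643505362 276.1215850351169 212.90011239690833 [[-0.85, -0.279, 0.448, 0.142], [-0.527, 0.459, -0.715, 0.711], [-0.006, -0.844, -0.537, 0.646], [0.0, 0.0, 0.0, 1.0]]
top 489.12025576253774 489.12025576253774 282.59414022998703 215.1511978967737 [[0.023, -0.991, 0.131, 0.367], [-1.0, -0.025, -0.018, -0.019], [0.021, -0.131, -0.991, 1.64], [0.0, 0.0, 0.0, 1.0]]
```

View pics/scene0.png

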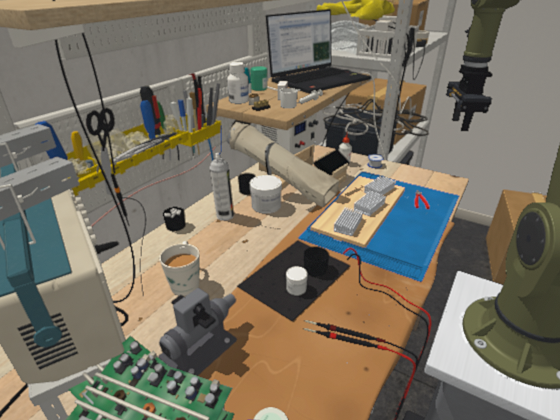

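View pics/top0.png

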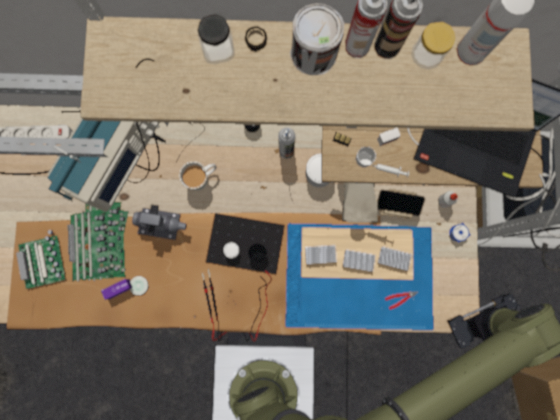

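```bash
cat > h.py <<'E'
from bench import ctrl,get_image
import cv2,numpy as np
from scipy.spatial.transform import Rotation as R
def state():
    s=ctrl.get_state();return s
def tool():
    s=state();T=np.eye(4);T[:3,:3]=R.from_rotvec(s["tool_rot"]).as_matrix();T[:3,3]=s["position"];return T
def shot(n):
    Tt=tool();g=get_image(n)
    if n=="wrist": g["T"]=Tt@g["T_tool_cam"]
    return g
def ray(g,uv,z):
    uv=np.atleast_2d(uv).astype(float)
    d=np.c_[(uv[:,0]-g["cx"])/g["fx"],(uv[:,1]-g["cy"])/g["fy"],np.ones(len(uv))]@g["T"][:3,:3].T
    o=g["T"][:3,3];return o+d*((z-o[2])/d[:,2])[:,None]
def proj(g,p):
    q=(np.linalg.inv(g["T"])@np.append(p,1))[:3];return q[:2]/q[2]*g["fx"]+[g["cx"],g["cy"]]
def save(g,name,box=None,k=1):
    im=g["pixels"][:,:,::-1]
    if box: im=im[box[1]:box[3],box[0]:box[2]]
    cv2.imwrite("pics/"+name,cv2.resize(im,None,fx=k,fy=k,interpolation=cv2.INTER_CUBIC))
def rel(p,yaw=None):
    "target TCP point (world) -> tool-frame shift in mm"
    T=tool();return np.round((T[:3,:3].T@(np.array(p)-T[:3,3]))*1000,1)
E
python3 - <<'E'
from h import *
g=shot("top");save(g,"c1.png",(130,190,450,310),2.5)
im=g["pixels"].astype(int)
dark=(im.max(2)<60).astype(np.uint8);dark[:, :195]=0;dark[:205]=0;dark[285:]=0;dark[:,295:]=0
dark=cv2.morphologyEx(dark,cv2.MORPH_CLOSE,np.ones((21,21)));dark=cv2.morphologyEx(dark,cv2.MORPH_OPEN,np.ones((7,7)))
c=max(cv2.findContours(dark,0,1)[0],key=cv2.contourArea)
b=cv2.boxPoints(cv2.minAreaRect(c));print("mat",b,ray(g,b,.005),ray(g,b,.005).mean(0))
w=((im.min(2)>150)&(im.max(2)-im.min(2)<40)).astype(np.uint8);w[:,:222]=0;w[:,245:]=0;w[:235]=0;w[265:]=0
v,u=np.nonzero(w);print("jar",u.mean(),v.mean(),u.min(),u.max(),v.min(),v.max(),ray(g,(u.mean(),v.mean()),.046))
gr=((im.max(2)-im.min(2)<28)&(im.max(2)>100)).astype(np.uint8);gr[:240]=0;gr[278:]=0;gr[:,:300]=0;gr[:,415:]=0
gr=cv2.morphologyEx(gr,cv2.MORPH_CLOSE,np.ones((5,5)))
gr=cv2.morphologyEx(gr,cv2.MORPH_OPEN,np.ones((3,3)))
for c in cv2.findContours(gr,0,1)[0]:
    if cv2.contourArea(c)<150: continue
    r=cv2.minAreaRect(c);b=cv2.boxPoints(r);p=ray(g,b,.04);print("hs",r,p.mean(0).round(3),[np.linalg.norm(p[i]-p[i-1]).round(3) for i in range(2)])
E
```

```text
mat [[206.70209 261.32794]
 [214.89493 213.80946]
 [283.14203 225.5762 ]
 [274.9492  273.09467]] [[ 0.42316104  0.19922422  0.005     ]
 [ 0.58290144  0.1786014   0.005     ]
 [ 0.54885435 -0.05180298  0.005     ]
 [ 0.38958744 -0.02819137  0.005     ]] [0.48612607 0.07445782 0.005     ]
jar 230.72413793103448 249.632183908046 224 238 243 257 [[0.46142566 0.11756247 0.046     ]]
hs ((377.9844970703125, 258.95758056640625), (23.676050186157227, 70.34272003173828), 88.36341857910156) [ 0.443 -0.364  0.04 ] [np.float64(0.077), np.float64(0.232)]
hs ((318.0, 255.0), (18.0, 34.0), 90.0) [ 0.451 -0.167  0.04 ] [np.float64(0.059), np.float64(0.112)]
```

View pics/c1.png

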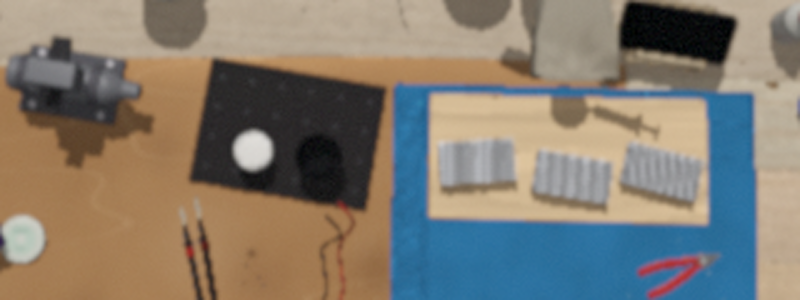

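```bash
cat >> h.py <<'E'
def plan(p,yaw,frm=None):
    "turn (rad about tool z) and shift mm in the final tool frame, yaw = heading of tool x in deg"
    T=tool();y0=np.degrees(np.arctan2(T[1,0],T[0,0]));t=-np.radians((yaw-y0+180)%360-180)
    a=np.radians(yaw);Rf=np.array([[np.cos(a),np.sin(a),0],[np.sin(a),-np.cos(a),0],[0,0,-1]]).T
    Rf=np.c_[[np.cos(a),np.sin(a),0],[np.sin(a),-np.cos(a),0],[0,0,-1]]
    o=T[:3,3] if frm is None else np.array(frm)
    return "turn %.3f (%.1f deg) shift %s"%(t,np.degrees(t),np.round(Rf.T@(np.array(p)-o)*1000,1))
E
python3 - <<'E'
from h import *
t=shot("top");s=shot("scene")
f=lambda n,g,uv,z:print(n,ray(g,uv,z).round(3).tolist())
f("cap",t,(258,254),.05);f("jar",t,(230.7,249.6),.052)
f("tube end lo",t,[(342,220),(378,222)],.05)
f("tube end lo",t,[(342,220),(378,222)],.12)
f("bottle/jar base scene",s,[(222,215),(267,208),(180,292)],0)
f("tube low end scene",s,[(330,200)],.02)
f("free?",t,[(165,270),(240,185),(150,225)],0)
f("hs",t,[(321,256),(359,261),(395,259)],.046)
f("blower housing",t,[(149,219)],.138)
f("blower housing scene",s,[(190,300)],.138)
print(plan((.46,.117,.12),81.6),plan((.46,.117,.12),81.6-180))
E
```

```text
cap [[0.449, 0.028, 0.05]]
jar [[0.461, 0.117, 0.052]]
tube end lo [[0.567, -0.244, 0.05], [0.563, -0.362, 0.05]]
tube end lo [[0.558, -0.234, 0.12], [0.555, -0.347, 0.12]]
bottle/jar base scene [[0.817, -0.051, 0.0], [0.721, -0.158, 0.0], [0.691, 0.265, 0.0]]
tube low end scene [[0.558, -0.276, 0.02]]
free? [[0.391, 0.336, 0.0], [0.685, 0.098, 0.0], [0.54, 0.395, 0.0]]
hs [[0.448, -0.177, 0.046], [0.434, -0.301, 0.046], [0.444, -0.419, 0.046]]
blower housing [[0.544, 0.364, 0.138]]
blower housing scene [[0.544, 0.366, 0.138]]
turn -0.989 (-56.7 deg) shift [726.   81.2 102. ] turn 2.152 (123.3 deg) shift [-726.   -81.2  102. ]
```

```bash
python3 -m crank '[[[0,0,0,-0.1236,-1],[0,0,0,-0.1236,-1],[0,0,0,-0.1236,-1],[0,0,0,-0.1236,-1],[0,0,0,-0.1236,-1],[0,0,0,-0.1236,-1],[0,0,0,-0.1236,-1],[0,0,0,-0.1236,-1]]]' 10
python3 -m crank '[[[36,9,0,0,-1],[36,9,0,0,-1],[36,9,0,0,-1],[36,9,0,0,-1],[36,4,0,0,-1],[36,4,0,0,-1],[36,4,0,0,-1],[36,4,0,0,-1],[36,4,0,0,-1],[36,4,0,0,-1]]]'
python3 -m crank '[[[36,2,0,0,-1],[36,2,0,0,-1],[36,2,0,0,-1],[36,2,0,0,-1],[36,2,0,0,-1],[36,2,0,0,-1],[36,2,0,0,-1],[30,2,0,0,-1],[30,2,0,0,-1],[0,0,0,0,-1]]]'
python3 - <<'E'
from h import *
g=shot("wrist");save(g,"w1.png");print(tool().round(3).tolist());print(g["T"].round(3).tolist())
print(proj(g,[.461,.117,.053]),proj(g,[.449,.028,.055]),plan((.461,.117,.03),81.6))
E
```

```text
time: 0.92
position: [0.2737, -0.5895, 0.2224]
tool_rot: [-2.372, -2.059, -0.0]
ft_force: [-0.3, -0.3, 0.0]
grip_width: 0.998
grip_force: 0.0
time: 1.75
position: [0.386, -0.2405, 0.2226]
tool_rot: [2.378, 2.052, -0.001]
ft_force: [1.8, 0.7, 0.3]
grip_width: 0.996
grip_force: 0.0
time: 2.58
position: [0.4499, 0.0707, 0.2231]
tool_rot: [-2.369, -2.063, -0.005]
ft_force: [-1.4, 0.6, 0.4]
grip_width: 0.999
grip_force: 0.0
[[0.14, 0.99, 0.001, 0.45], [0.99, -0.14, 0.001, 0.067], [0.001, 0.001, -1.0, 0.223], [0.0, 0.0, 0.0, 1.0]]
[[0.991, -0.132, -0.039, 0.461], [-0.137, -0.946, -0.293, 0.152], [0.002, 0.296, -0.955, 0.385], [0.0, 0.0, 0.0, 1.0]]
[278.2303995  136.34168885] [278.27746354 233.18094265] turn 0.006 (0.4 deg) shift [ 50.9   4.1 192.8]
```

View pics/w1.png

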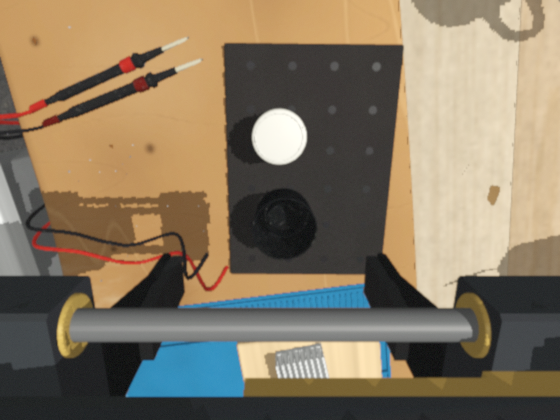

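```bash
python3 -m crank '[[[25,2,30,0,-1],[26,2,34,0,-1],[0,0,36,0,-1],[0,0,36,0,-1],[0,0,36,0,-1],[0,0,31,0,-1],[0,0,0,0,-1],[0,0,0,0,0.4],[0,0,0,0,0.4],[0,0,0,0,0.4]]]' 20
python3 -m crank '[[[0,0,0,0,0.4],[0,0,0,0,0.4],[0,0,0,0,0.4]]]'
python3 - <<'E'
from h import *
s=state();print(s["grip_width"],s["grip_force"])
T=np.array([[0.991,-0.132,-0.039,0.461],[-0.137,-0.946,-0.293,0.152],[0.002,0.296,-0.955,0.385],[0,0,0,1]])
g=get_image("wrist");g["T"]=T
print("cap",ray(g,[(286,223)],.052),"mat",(m:=ray(g,[(225,44),(401,45),(378,273),(229,273)],.005)).round(3).tolist(),m.mean(0))
print(plan((.665,.12,.10),81.6),plan((.661,.12,.02),81.6))
E
```

```text
time: 3.47
position: [0.4629, 0.1128, 0.0227]
tool_rot: [2.377, 2.049, 0.004]
ft_force: [-0.2, -0.2, 0.2]
grip_width: 0.858
grip_force: 0.0
time: 3.72
position: [0.4617, 0.1127, 0.0215]
tool_rot: [2.378, 2.05, 0.002]
ft_force: [-1.7, -0.3, -0.4]
grip_width: 0.632
grip_force: 0.0
0.6320248137177755 0.0
cap [[0.4573077  0.03657804 0.052     ]] mat [[0.423, 0.204, 0.005], [0.586, 0.18, 0.005], [0.552, -0.053, 0.005], [0.386, -0.03, 0.005]] [0.48661554 0.07536818 0.005     ]
turn -0.001 (-0.0 deg) shift [ 37.  200.4 -78.7] turn -0.001 (-0.0 deg) shift [ 36.4 196.4   1.3]
```

```bash
python3 -m crank '[[[0,0,0,0,0.6],[0,0,0,0,0.6],[0,0,0,0,0.6],[0,0,0,0,0.6],[0,0,-35,0,0.6],[0,0,-35,0,0.6]]]'
python3 -m crank '[[[6,33,0,0,0.6],[6,33,0,0,0.6],[6,33,0,0,0.6],[6,33,0,0,0.6],[6,33,0,0,0.6],[6,33,0,0,0.6],[0,0,0,0,0.6],[0,0,30,0,0.6],[0,0,34,0,0.6],[0,0,0,0,0.6]]]'
python3 - <<'E'
from h import *
print(plan((.66,.12,.0165),81.6))
E
```

```text
time: 4.27
position: [0.4582, 0.1129, 0.0892]
tool_rot: [-2.374, -2.05, 0.006]
ft_force: [1.2, -0.6, -0.3]
grip_width: 0.527
grip_force: 20.0
time: 5.1
position: [0.6565, 0.1177, 0.0186]
tool_rot: [-2.373, -2.048, 0.017]
ft_force: [-2.2, -0.6, -3.3]
grip_width: 0.527
grip_force: 20.0
turn -0.000 (-0.0 deg) shift [2.8 3.1 2.1]
```

```bash
python3 -m crank '[[[0,0,1.5,0,0.6],[0,0,0,0,0.3],[0,0,0,0,-1],[0,0,0,0,-1],[0,0,0,0,-1],[0,0,0,0,-1],[0,0,0,0,-1],[0,0,-35,0,-1],[0,0,-35,0,-1],[0,0,-35,0,-1]]]'
python3 - <<'E'
from h import *
g=shot("wrist");save(g,"w2.png");print(proj(g,[.66,.12,.048]))
print(plan((.457,.0366,.022),81.6))
E
```

```text
time: 5.93
position: [0.6613, 0.1194, 0.1309]
tool_rot: [-2.378, -2.052, 0.002]
ft_force: [1.4, -0.2, 0.3]
grip_width: 0.979
grip_force: 0.0
[271.27953781 218.20580308]
turn -0.001 (-0.0 deg) shift [-114.1 -193.9  117.7]
```

View pics/w2.png

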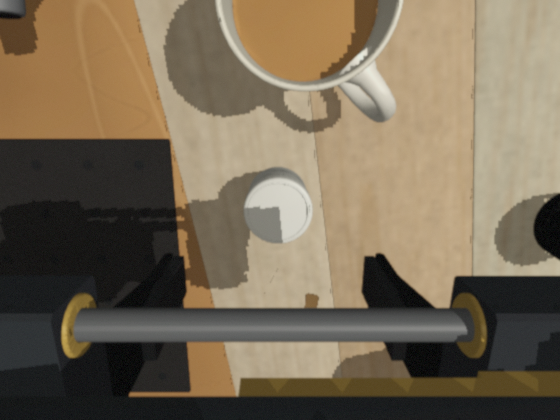

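```bash
python3 -m crank '[[[-19,-32,0,0,-1],[-19,-32,0,0,-1],[-19,-32,0,0,-1],[-19,-32,0,0,-1],[-19,-33,0,0,-1],[-19,-33,0,0,-1],[0,0,0,0,-1],[0,0,0,0,-1],[0,0,38,0,-1],[0,0,38,0,-1]]]'
python3 -m crank '[[[0,0,38,0,-1],[0,0,4,0,-1],[0,0,0,0,0.2],[0,0,0,0,0.2],[0,0,0,0,0.4],[0,0,0,0,0.4],[0,0,0,0,0.4],[0,0,0,0,0.4],[0,0,0,0,0.4],[0,0,0,0,0.4]]]' 15
python3 - <<'E'
from h import *
print(plan((.66,.015,.02),81.6),state()["grip_force"])
E
```

```text
time: 6.82
position: [0.4578, 0.0351, 0.0557]
tool_rot: [2.374, 2.046, 0.009]
ft_force: [0.4, -1.6, -0.5]
grip_width: 1.001
grip_force: 0.0
time: 7.65
position: [0.4548, 0.0349, 0.0136]
tool_rot: [2.377, 2.05, 0.002]
ft_force: [-1.0, -0.4, 7.0]
grip_width: 0.684
grip_force: 14.9
turn -0.001 (-0.1 deg) shift [ 10.3 205.9  -6.4] 14.904520775498895
```

```bash
python3 -m crank '[[[0,0,-30,0,0.4],[0,0,-36,0,0.4],[1.5,34,0,0,0.4],[1.5,34,0,0,0.4],[1.5,34,0,0,0.4],[1.5,34,0,0,0.4],[1.5,34,0,0,0.4],[1.5,36,0,0,0.4],[0,0,0,0,0.4],[0,0,0,0,0.4]]]'
python3 - <<'E'
from h import *
print(plan((.66,.015,.01),81.6),state()["grip_force"],state()["grip_width"])
E
```

```text
time: 8.48
position: [0.6594, 0.0135, 0.0774]
tool_rot: [-2.379, -2.049, -0.001]
ft_force: [0.1, 0.1, -1.1]
grip_width: 0.685
grip_force: 15.0
turn -0.002 (-0.1 deg) shift [ 1.6  0.3 67.4] 14.963544382017062 0.685327173057971
```

```bash
python3 -m crank '[[[1,0,34,0,0.4],[0,0,30,0,0.4],[0,0,3,0,0.4],[0,0,0,0,0.2],[0,0,0,0,-1],[0,0,0,0,-1],[0,0,0,0,-1],[0,0,-36,0,-1],[0,0,-36,0,-1],[0,0,-36,0,-1]]]'
python3 -m crank '[[[0,-36,-20,0,-1],[0,-36,-20,0,-1],[-16,-36,-20,0,-1],[-30,-26,-20,0,-1],[-32,-25,0,0,-1],[-32,-25,0,0,-1],[-32,-10,0,0,-1],[-32,-8,0,0,-1],[0,0,0,0,-1],[0,0,0,0,-1]]]'
python3 - <<'E'
from h import *
g=shot("wrist");save(g,"w3.png");print(tool()[:3,3]);np.save("w3T.npy",g["T"])
t=shot("top");print(t["T"].shape);save(t,"t3.png",(130,150,450,310),2.5)
E
```

```text
time: 9.32
position: [0.6583, 0.0149, 0.1212]
tool_rot: [2.378, 2.052, 0.0]
ft_force: [1.3, 0.5, 0.3]
grip_width: 0.984
grip_force: 0.0
time: 10.15
position: [0.4368, -0.1272, 0.1976]
tool_rot: [2.381, 2.045, -0.001]
ft_force: [0.1, 1.1, 0.4]
grip_width: 0.996
grip_force: 0.0
[ 0.43755952 -0.12535866  0.19748836]
(4, 4)
```

View pics/w3.png

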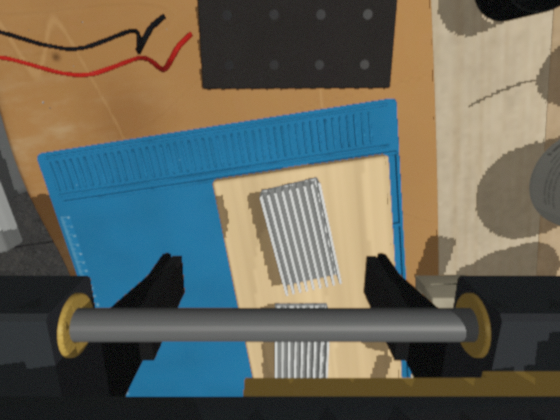

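```bash
cat >> h.py <<'E'
def quad(g,uv,z=.046):
    p=ray(g,uv,z);a=((p[0]+p[1])-(p[2]+p[3]))[:2]/2  # far end minus near end
    c=p.mean(0);yaw=np.degrees(np.arctan2(a[1],a[0]))
    print("c",c.round(4),"len",np.linalg.norm(a).round(4),"wid",np.linalg.norm((p[0]+p[3]-p[1]-p[2])/2).round(4),"yaw",yaw.round(1));return c,yaw
E
python3 - <<'E'
from h import *
g=shot("wrist");im=g["pixels"].astype(int)
m=((im.max(2)-im.min(2)<22)&(im.max(2)>70)).astype(np.uint8);m[:160]=0;m[300:]=0;m[:,:245]=0;m[:,360:]=0
m=cv2.morphologyEx(m,cv2.MORPH_CLOSE,np.ones((9,9)));m=cv2.morphologyEx(m,cv2.MORPH_OPEN,np.ones((9,9)))
c=max(cv2.findContours(m,0,1)[0],key=cv2.contourArea);print(cv2.boxPoints(cv2.minAreaRect(c)).round(0).tolist())
c,y=quad(g,[(262,192),(318,179),(339,281),(283,294)])
u=np.array([np.cos(np.radians(y)),np.sin(np.radians(y)),0])
for e in (38,-38): print(e,plan(c+u*e/1000,y),(c+u*e/1000).round(3))
E
```

```text
[[257.0, 194.0], [317.0, 180.0], [341.0, 285.0], [280.0, 299.0]]
c [ 0.4566 -0.1696  0.046 ] len 0.1005 wid 0.0517 yaw 93.7
38 turn -0.209 (-12.0 deg) shift [ -8.8  15.5 151.2] [ 0.454 -0.132  0.046]
-38 turn -0.209 (-12.0 deg) shift [-84.8  15.5 151.2] [ 0.459 -0.208  0.046]
```

```bash
python3 -m crank '[[[0,0,0,-0.105,-1],[0,0,0,-0.104,-1],[-28,5,20,0,-1],[-28,5,20,0,-1],[-29,5.5,20,0,-1],[0,0,35,0,-1],[0,0,35,0,-1],[0,0,20,0,-1],[0,0,14,0,-1],[0,0,0,0,-1]]]' 10
python3 - <<'E'
from h import *
print(plan((.459,-.208,.024),93.7),state()["ft_force"])
E
```

```text
time: 11.13
position: [0.4567, -0.2063, 0.0296]
tool_rot: [-2.144, -2.288, -0.001]
ft_force: [-0.8, -0.1, 0.6]
grip_width: 1.002
grip_force: 0.0
turn 0.000 (0.0 deg) shift [-1.9  2.2  5.6] [-0.81220074 -0.05647224  0.62867001]
```

```bash
python3 -m crank '[[[-1,1.5,4.5,0,-1],[0,0,0,0,0],[0,0,0,0,0.4],[0,0,0,0,0.6],[0,0,0,0,0.6],[0,0,0,0,0.6],[0,0,0,0,0.6],[0,0,0,0,0.6],[0,0,0,0,0.6]]]' 10
python3 - <<'E'
from h import *
s=state();print(s["grip_width"]*87,s["grip_force"],s["position"],s["ft_force"])
E
```

```text
time: 11.88
position: [0.4596, -0.2105, 0.0285]
tool_rot: [2.152, 2.289, -0.001]
ft_force: [-2.1, -0.1, 3.7]
grip_width: 0.624
grip_force: 9.9
54.308279873916 9.902866780757904 [ 0.45955993 -0.2105342   0.02851703] [-2.14101976 -0.09666319  3.68621898]
```

```bash
python3 -m crank '[[[4,0,-11.5,0,0.6],[4,0,-11.5,0,0.6],[6.5,0,-10,0,0.6],[7,0,-10,0,0.6],[9,0,-8,0,0.6],[9,0,-8,0,0.6],[11,0,-5.4,0,0.6],[11,0,-5.4,0,0.6],[0,0,0,0,0.6]]]'
python3 - <<'E'
from h import *
s=state();print(s["grip_width"]*87,s["grip_force"],s["position"],s["ft_force"])
g=shot("scene");u,v=proj(g,[.46,-.13,.06]).astype(int);print(u,v);save(g,"s4.png",(max(0,u-80),v-60,u+80,v+60),4)
E
```

```text
time: 12.63
position: [0.4563, -0.1458, 0.099]
tool_rot: [2.147, 2.292, 0.001]
ft_force: [-0.5, -0.0, -1.9]
grip_width: 0.622
grip_force: 10.0
54.09432434088067 9.998596608638763 [ 0.45627183 -0.14579311  0.09895813] [-0.49993101 -0.01513841 -1.92838865]
340 219
```

View pics/s4.png

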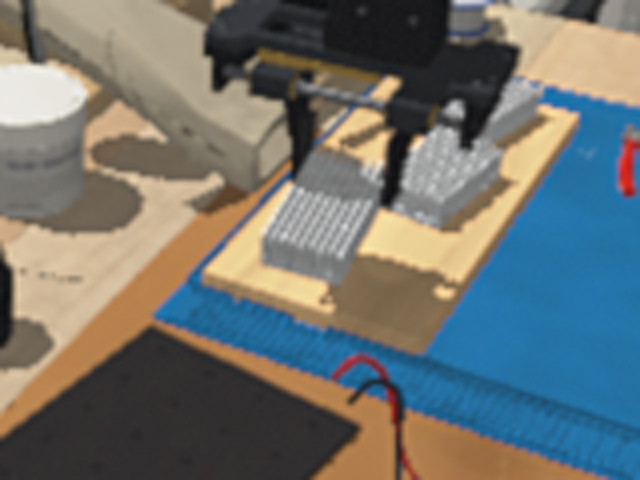

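```bash
python3 -m crank '[[[0,0,0,0,0.6],[0,0,0,0,0.6],[0,0,0,0,0.6]]]' 6; python3 -m crank '[[[0,0,0,0,0.6],[0,0,0,0,0.6],[0,0,0,0,0.6]]]' 4.5
python3 - <<'E'
from h import *
s=state();print(s["grip_width"]*87,s["grip_force"],s["position"],s["ft_force"],s["torque"])
g=shot("scene");u,v=340,219;save(g,"s5.png",(max(0,u-60),v-50,u+60,v+50),4)
E
```

```text
time: 12.93
position: [0.4554, -0.1494, 0.0975]
tool_rot: [-2.152, -2.287, 0.0]
ft_force: [0.0, -0.2, -1.3]
grip_width: 0.619
grip_force: 6.0
time: 13.18
position: [0.4556, -0.149, 0.0977]
tool_rot: [-2.152, -2.288, -0.0]
ft_force: [-0.5, 0.1, -1.6]
grip_width: 0.619
grip_force: 4.5
53.83835881840614 4.499982569395797 [ 0.45562576 -0.14902577  0.09769577] [-0.47969527  0.08730829 -1.58748744] [-0.02833007 -0.10259923  0.0058634 ]
```

View pics/s5.png

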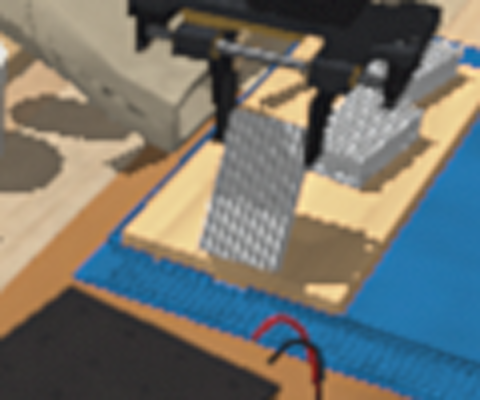

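```bash
python3 -m crank '[[[6,0,-1,0,0.6],[6,0,-1,0,0.6],[7,0,0,0,0.6],[7,0,0,0,0.6],[7,0,0.5,0,0.6],[7,0,0.5,0,0.6],[0,0,0,0,0.6]]]' 5
python3 - <<'E'
from h import *
s=state();print(s["grip_width"]*87,s["grip_force"],s["position"],s["ft_force"],s["torque"])
g=shot("scene");u,v=340,219;save(g,"s6.png",(max(0,u-60),v-50,u+60,v+50),4)
E
```

```text
time: 13.82
position: [0.4531, -0.1068, 0.0988]
tool_rot: [-2.149, -2.291, 0.0]
ft_force: [1.0, 0.1, -2.7]
grip_width: 0.621
grip_force: 5.0
54.05754848030941 5.000300043684547 [ 0.45311626 -0.10680785  0.09880627] [ 0.96054841  0.07957912 -2.74309525] [ 0.03177761 -0.083919   -0.00141635]
```

View pics/s6.png

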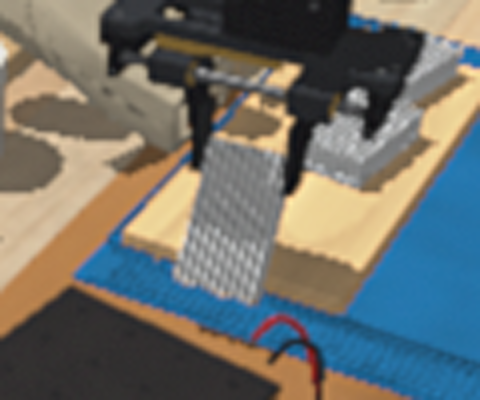

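```bash
python3 - <<'E'
from h import *
g=shot("scene")
def plane(uv,x):
    d=g["T"][:3,:3]@np.array([(uv[0]-g["cx"])/g["fx"],(uv[1]-g["cy"])/g["fy"],1]);o=g["T"][:3,3];return o+d*(x-o[0])/d[0]
a,b=plane((332,203.2),.48),plane((324,237),.48);print(a,b,np.degrees(np.arctan2(a[2]-b[2],b[1]-a[1])),np.linalg.norm(a-b))
print(plan((.4968,.135,.14),81.6,frm=None))
E
python3 -m crank '[[[0,0,-20,0,0.6],[0,0,-20,0,0.6],[0,0,0,0.1,0.6],[0,0,0,0.11,0.6],[20,0,0,0,0.6],[24,1,0,0,0.6],[24,1,0,0,0.6]]]' 8
python3 - <<'E'
from h import *
print(plan((.4968,.135,.095),81.6),state()["ft_force"])
E
```

```text
[ 0.48       -0.105939    0.11969008] [ 0.48       -0.06991602  0.0320764 ] 67.64964228078344 0.0947302060567815
turn 0.209 (12.0 deg) shift [247.5   7.5 -41.1]
time: 14.5
position: [0.4654, -0.0423, 0.139]
tool_rot: [2.382, 2.047, -0.0]
ft_force: [0.6, 0.0, -1.1]
grip_width: 0.618
grip_force: 8.0
turn -0.004 (-0.3 deg) shift [180.    5.2  44. ] [ 6.08659175e-01  1.61800162e-04 -1.09271373e+00]
```

```bash
python3 -m crank '[[[28,1,0,0,0.6],[30,1,0,0,0.6],[30,1,0,0,0.6],[30,1,0,0,0.6],[28,1,0,0,0.6],[14,0,15,0,0.6],[0,0,18,0,0.6],[0,0,8,0,0.6],[0,0,0,0,0.6],[0,0,0,0,0.6]]]' 8
python3 -m crank '[[[0,0,3,0,0.6],[0,0,0,0,0.6]]]' 5
python3 -m crank '[[[0,0,3,0,0.6],[0,0,0,0,0.6]]]' 5
```

```text
time: 15.33
position: [0.4937, 0.1145, 0.0976]
tool_rot: [-2.381, -2.049, 0.002]
ft_force: [-0.0, -0.3, -1.6]
grip_width: 0.62
grip_force: 8.0
time: 15.5
position: [0.4944, 0.1147, 0.0953]
tool_rot: [2.381, 2.048, 0.001]
ft_force: [-0.4, 0.9, -1.0]
grip_width: 0.614
grip_force: 5.0
time: 15.67
position: [0.494, 0.115, 0.0919]
tool_rot: [2.38, 2.049, -0.0]
ft_force: [-0.7, -0.2, -1.4]
grip_width: 0.621
grip_force: 5.0
```

```bash
python3 -m crank '[[[0,0,3,0,0.6],[0,0,0,0,0.6]]]' 5
python3 -m crank '[[[0,0,3,0,0.6],[0,0,0,0,0.6],[0,0,0,0,0.6]]]' 5
```

```text
time: 15.83
position: [0.4937, 0.1153, 0.0886]
tool_rot: [2.38, 2.051, -0.001]
ft_force: [0.4, 0.3, -2.1]
grip_width: 0.618
grip_force: 5.0
time: 16.08
position: [0.4937, 0.1155, 0.0857]
tool_rot: [-2.38, -2.051, 0.001]
ft_force: [0.3, 0.2, -2.3]
grip_width: 0.621
grip_force: 5.0
```

```bash
python3 -m crank '[[[0,0,3,0,0.6],[0,0,0,0,0.6],[0,0,0,0,0.6]]]' 5
python3 -m crank '[[[0,0,3,0,0.6],[0,0,0,0,0.6],[0,0,0,0,0.6]]]' 5
python3 - <<'E'
from h import *
g=shot("scene");u,v=proj(g,[.49,.13,.06]).astype(int);print(u,v);save(g,"s7.png",(u-60,v-50,u+60,v+50),5)
E
```

```text
time: 16.33
position: [0.4937, 0.1156, 0.0827]
tool_rot: [-2.38, -2.051, 0.001]
ft_force: [-0.2, 0.8, -1.1]
grip_width: 0.621
grip_force: 5.0
time: 16.58
position: [0.4942, 0.1154, 0.0801]
tool_rot: [2.379, 2.05, 0.001]
ft_force: [0.9, -1.5, 0.1]
grip_width: 0.619
grip_force: 5.0
282 269
```

View pics/s7.png

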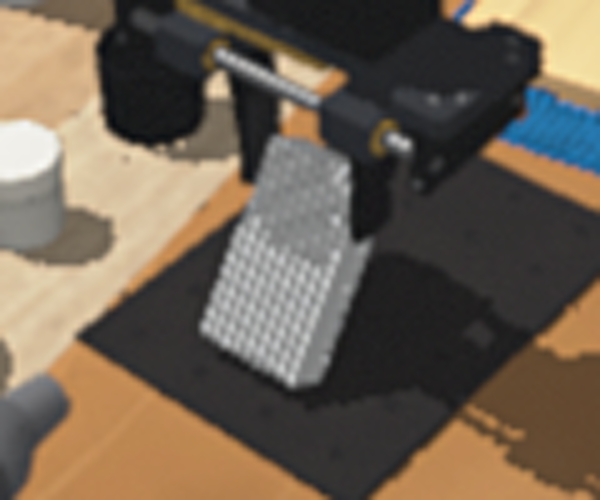

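```bash
python3 -m crank '[[[5,0,-0.5,0,0.6],[5,0,-0.5,0,0.6],[5,0,0,0,0.6],[5,0,0,0,0.6],[5,0,0.5,0,0.6],[5,0,0.5,0,0.6],[4,0,0.5,0,0.6],[0,0,0,0,0.6],[0,0,0,0,0.6]]]' 5
python3 - <<'E'
from h import *
g=shot("scene");u,v=proj(g,[.49,.13,.06]).astype(int);print(u,v);save(g,"s8.png",(u-60,v-50,u+60,v+50),5)
E
```

```text
time: 17.38
position: [0.4993, 0.1504, 0.0798]
tool_rot: [-2.379, -2.052, -0.003]
ft_force: [0.1, 0.9, 4.6]
grip_width: 0.62
grip_force: 5.0
282 269
```

View pics/s8.png

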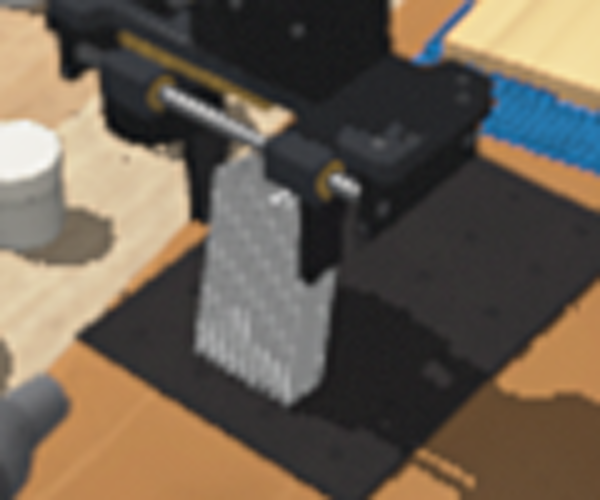

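```bash
cat >> h.py <<'E'
def plane(g,uv,x):
    d=g["T"][:3,:3]@np.array([(uv[0]-g["cx"])/g["fx"],(uv[1]-g["cy"])/g["fy"],1]);o=g["T"][:3,3];return o+d*(x-o[0])/d[0]
E
python3 - <<'E'
from h import *
g=shot("scene")
for x in(.521,.526):
    a,b=plane(g,(266.4,252),x),plane(g,(261.4,289),x);print(a,b,np.degrees(np.arctan2(a[2]-b[2],b[1]-a[1])),np.linalg.norm(a-b))
E
```

```text
[0.521      0.14847595 0.11110023] [0.521      0.17294362 0.01941735] 75.0575554378933 0.09489160358008217
[0.526      0.14104603 0.10404589] [0.526      0.16583666 0.01115281] 75.05755543789336 0.096144158614249
```

```bash
python3 -m crank '[[[5,0,0,0,0.6],[5,0,0,0,0.6],[5,0,0,0,0.6],[5,0,0.3,0,0.6],[4,0,0.4,0,0.6],[0,0,0,0,0.6],[0,0,0,0,0.6]]]' 5
python3 - <<'E'
from h import *
g=shot("scene");im=g["pixels"].astype(int);u,v=proj(g,[.49,.15,.06]).astype(int);print(u,v);save(g,"s9.png",(u-50,v-45,u+50,v+45),6)
E
```

```text
time: 18.07
position: [0.5018, 0.1734, 0.0782]
tool_rot: [-2.378, -2.051, 0.001]
ft_force: [0.3, -0.8, -2.1]
grip_width: 0.618
grip_force: 5.0
277 274
```

View pics/s9.png

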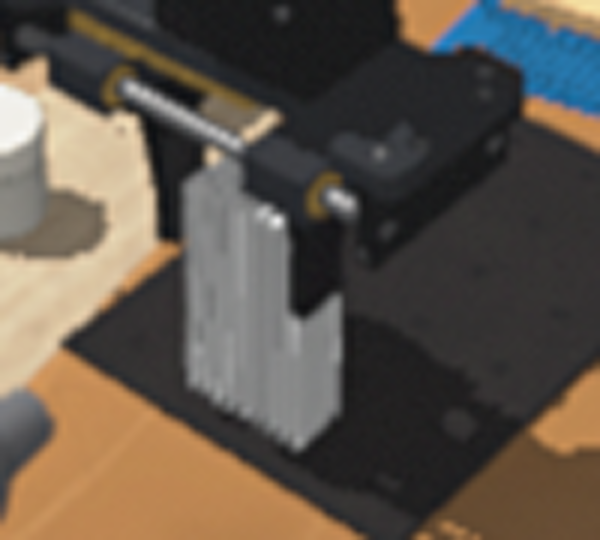

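```bash
python3 -m crank '[[[0,0,-4,0,0.6],[-7,0,0,0,0.6],[-7,0,0,0,0.6],[0,0,0,0,0.6],[0,0,3,0,0.6],[0,0,1,0,0.6],[0,0,0,0,0.6]]]' 6
python3 -m crank '[[[0,0,1,0,0.6],[0,0,0,0,0.6],[0,0,0,0,0.6]]]' 5
python3 -m crank '[[[0,0,1.5,0,0.6],[0,0,0,0,0.6],[0,0,0,0,0.6]]]' 5
python3 - <<'E'
from h import *
g=shot("scene");save(g,"a.png")
a,b=plane(g,(259,257.5),.528),plane(g,(258.7,293),.528)
print(a,b)
E
```

```text
time: 18.7
position: [0.5, 0.159, 0.0783]
tool_rot: [-2.38, -2.051, 0.001]
ft_force: [0.2, 0.0, -1.5]
grip_width: 0.62
grip_force: 6.0
time: 18.95
position: [0.5004, 0.1596, 0.0779]
tool_rot: [-2.379, -2.051, -0.001]
ft_force: [-0.6, -0.0, 1.2]
grip_width: 0.619
grip_force: 5.0
time: 19.2
position: [0.5004, 0.1602, 0.0768]
tool_rot: [-2.379, -2.051, -0.002]
ft_force: [-1.5, 1.6, 4.6]
grip_width: 0.622
grip_force: 5.0
[0.528      0.16781553 0.10588311] [0.528      0.17450846 0.00456013]
```

```bash
python3 -m crank '[[[0,0,0,0,-0.3],[0,0,0,0,-0.6],[0,0,0,0,-1],[0,0,0,0,-1],[0,0,0,0,-1],[0,0,-30,0,-1],[0,0,-36,0,-1],[0,0,-36,0,-1],[0,0,-20,0,-1],[0,0,0,0,-1]]]'
python3 - <<'E'
from h import *
print(plan((.437,-.245,.2),81.6))
g=shot("wrist");save(g,"b.png");im=g["pixels"].astype(int)
p=proj(g,[.4995,.155,.105]);print("expected top",p, tool()[:3,3])
m=((im.max(2)-im.min(2)<22)&(im.max(2)>70)).astype(np.uint8);u,v=p.astype(int)
sub=m[v-60:v+60,u-80:u+80];vv,uu=np.nonzero(sub);print(uu.min()+u-80,uu.max()+u-80,vv.min()+v-60,vv.max()+v-60,len(uu))
E
```

```text
time: 20.08
position: [0.5031, 0.1603, 0.2028]
tool_rot: [2.376, 2.048, 0.01]
ft_force: [-0.0, 1.2, -0.1]
grip_width: 0.994
grip_force: 0.0
turn -0.002 (-0.1 deg) shift [-410.6   -6.2    2.8]
expected top [268.34806039 219.95751373] [0.50188521 0.15941915 0.20034963]
231 307 177 241 4303
```

```bash
python3 -m crank '[[[-35,-0.5,0,0,-1],[-35,-0.5,0,0,-1],[-35,-0.5,0,0,-1],[-35,-0.5,0,0,-1],[-35,-0.5,0,0,-1],[-35,-0.5,0,0,-1],[-35,-0.5,0,0,-1],[-35,-0.5,0,0,-1],[-35,-0.5,0,0,-1],[-35,-0.5,0,0,-1]]]'
python3 -m crank '[[[-30,0,0,0,-1],[-30,0,0,0,-1],[0,0,0,0,-1],[0,0,0,0,-1]]]'
cat >> h.py <<'E'
def sink(g,box):
    im=g["pixels"].astype(int);m=((im.max(2)-im.min(2)<22)&(im.max(2)>70)).astype(np.uint8)
    k=np.zeros_like(m);k[box[1]:box[3],box[0]:box[2]]=1;m*=k
    m=cv2.morphologyEx(m,cv2.MORPH_CLOSE,np.ones((9,9)));m=cv2.morphologyEx(m,cv2.MORPH_OPEN,np.ones((9,9)))
    for c in sorted(cv2.findContours(m,0,1)[0],key=cv2.contourArea)[::-1][:2]:
        b=cv2.boxPoints(cv2.minAreaRect(c));
        # order: two top-row first
        b=b[np.argsort(b[:,1])];t=b[:2][np.argsort(b[:2,0])];l=b[2:][np.argsort(-b[2:,0])]
        q=np.r_[t,l];print(q.round(0).tolist());yield quad(g,q)
E
python3 - <<'E'
from h import *
g=shot("wrist");save(g,"w10.png");print(tool()[:3,3])
for c,y in sink(g,(180,30,400,310)):
    u=np.array([np.cos(np.radians(y)),np.sin(np.radians(y)),0]);p=c-u*.039;print(p,plan([p[0],p[1],.027],y))
E
```

```text
time: 20.97
position: [0.442, -0.188, 0.1967]
tool_rot: [-2.379, -2.049, 0.002]
ft_force: [0.7, 0.6, -0.0]
grip_width: 1.005
grip_force: 0.0
time: 21.3
position: [0.4332, -0.2471, 0.1963]
tool_rot: [-2.382, -2.044, 0.0]
ft_force: [-0.4, 0.7, 0.0]
grip_width: 0.997
grip_force: 0.0
[ 0.43400044 -0.24538647  0.19668073]
[[259.0, 193.0], [320.0, 193.0], [320.0, 299.0], [259.0, 299.0]]
c [ 0.4397 -0.2992  0.046 ] len 0.1033 wid 0.0551 yaw 82.0
[ 0.43422621 -0.33782693  0.046     ] turn -0.010 (-0.6 deg) shift [-91.5  13.1 169.7]
```

View pics/w10.png

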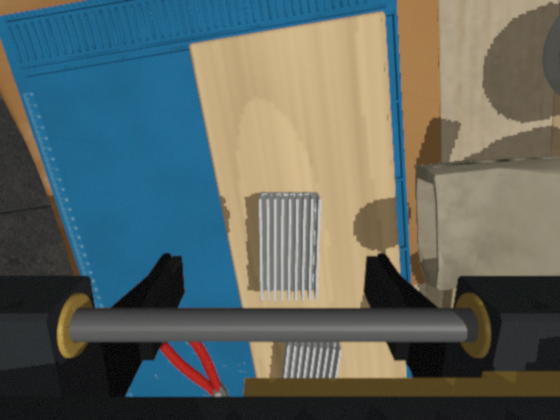

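```bash
python3 -m crank '[[[-30,4,20,0,-1],[-30,4,20,0,-1],[-31,5,20,0,-1],[0,0,30,0,-1],[0,0,35,0,-1],[0,0,25,0,-1],[0,0,14,0,-1],[0,0,0,0,-1],[0,0,0,0,-1]]]' 6
python3 - <<'E'
from h import *
print(plan((.4342,-.3378,.027),82),state()["ft_force"])
E
```

```text
time: 22.1
position: [0.4344, -0.3357, 0.0336]
tool_rot: [-2.376, -2.052, -0.001]
ft_force: [-0.8, -0.0, 1.0]
grip_width: 0.996
grip_force: 0.0
turn -0.006 (-0.4 deg) shift [-2.1  0.1  6.6] [-0.8121926  -0.03649769  1.02485129]
```

```bash
python3 -m crank '[[[-2,0,4.5,0,-1],[0,0,0,0,0.6],[0,0,0,0,0.6],[0,0,0,0,0.6],[0,0,0,0,0.6],[0,0,0,0,0.6],[0,0,0,0,0.6],[0,0,0,0,0.6],[0,0,0,0,0.6]]]' 6
python3 -m crank '[[[2,0,-6,0,0.6],[2,0,-6,0,0.6],[2,0,-6,0,0.6],[2,0,-6,0,0.6],[3.5,0,-5,0,0.6],[3.5,0,-5,0,0.6],[3.5,0,-5,0,0.6],[3.5,0,-5,0,0.6],[5,0,-4,0,0.6],[5,0,-4,0,0.6]]]' 5
python3 -m crank '[[[5,0,-4,0,0.6],[5,0,-4,0,0.6],[5,0,-3,0,0.6],[5,0,-3,0,0.6],[6,0,-2,0,0.6],[6,0,-2,0,0.6],[0,0,0,0,0.6],[0,0,0,0,0.6]]]' 4.5
```

```text
time: 22.85
position: [0.4339, -0.3398, 0.03]
tool_rot: [2.38, 2.051, -0.001]
ft_force: [-1.5, 0.1, 2.8]
grip_width: 0.619
grip_force: 6.0
time: 23.68
position: [0.4388, -0.3076, 0.0822]
tool_rot: [2.379, 2.051, -0.0]
ft_force: [0.2, -0.5, -1.2]
grip_width: 0.62
grip_force: 5.0
time: 24.35
position: [0.4437, -0.2761, 0.1001]
tool_rot: [2.379, 2.051, -0.0]
ft_force: [-0.9, -1.2, 1.9]
grip_width: 0.62
grip_force: 4.5
```

```bash
python3 -m crank '[[[5,0,-1.2,0,0.6],[5,0,-1.2,0,0.6],[5,0,-0.8,0,0.6],[5,0,-0.5,0,0.6],[5,0,0,0,0.6],[5,0,0,0,0.6],[5,0,0.2,0,0.6],[5,0,0.3,0,0.6],[5,0,0.3,0,0.6],[0,0,0,0,0.6]]]' 5
python3 - <<'E'
from h import *
g=shot("scene");T=tool();p=T[:3,3]
# side face (world +x side) corners: mask grey pixels near expected
c=p+[0,0.0,-.03];u,v=proj(g,c).astype(int);im=g["pixels"].astype(int)
m=((im.max(2)-im.min(2)<22)&(im.max(2)>95)).astype(np.uint8)
sub=m[v-25:v+40,u-35:u+30]
for r in sub[::2]: print("".join(".#"[x] for x in r))
print(u,v)
E
```

```text
time: 25.18
position: [0.45, -0.2301, 0.1021]
tool_rot: [-2.377, -2.052, -0.0]
ft_force: [0.6, 0.5, -0.4]
grip_width: 0.622
grip_force: 5.0
.................................#.#..#.................#####....
.................................#......................####.....
......................................................#######....
..............#..................#...................#######.....
............###..............###########.............############
..........##..#..............#################......#############
..............#.......###....################......##############
.....#.......#......##.......################........############
...................#........################..............#######
.................#..........################.....................
............................################.....................
............#..#............####################.................
#.....#...#..#.............####################..................
#.......#.#................####################..................
#.....#.#..................#########
[... 525 characters left out ...]
............................#...
...........................................................#.....
..........................................................#......
........................................................#........
.......................................................#.........
.................................................................
....................................................#............
##.................................................#.............
......##.........................................................
..........#.....................................#................
................#..#.............................................
358 201
```

Run:
```python
from h import *
g=shot("scene")
a,b=plane(g,(352,184),.477),plane(g,(349,213),.477);print(a,b,np.degrees(np.arctan2(a[2]-b[2],b[1]-a[1])),np.linalg.norm(a-b))
c=np.array([.4866,.0754]);u=np.array([.146,.989])
q=c+u*0;print(plan([q[0]+.001,q[1]+.006,.14],81.6),q)
```

```text
[ 0.477      -0.23528205  0.11847528] [ 0.477      -0.23756332  0.01841233] 91.30602098794776 0.1000889572593886
turn -0.001 (-0.1 deg) shift [314.7  -8.4 -37.7] [0.4866 0.0754]
```

```bash
python3 -m crank '[[[0,0,0,0,0.6],[0,0,-18,0,0.6],[0,0,-20,0,0.6],[20,-1,0,0,0.6],[30,-1,0,0,0.6],[30,-1,0,0,0.6],[30,-1,0,0,0.6],[30,-1,0,0,0.6],[30,-1,0,0,0.6],[30,-1,0,0,0.6]]]' 15
python3 -m crank '[[[30,-1,0,0,0.6],[30,0,0,0,0.6],[30,0,0,0,0.6],[25,0,0,0,0.6],[0,0,0,0,0.6],[0,0,20,0,0.6],[0,0,20,0,0.6],[0,0,8,0,0.6],[0,0,0,0,0.6],[0,0,0,0,0.6]]]'
python3 - <<'E'
from h import *
print(plan((.4876,.0814,.087),81.6))
E
```

```text
time: 26.12
position: [0.4723, -0.032, 0.1404]
tool_rot: [2.381, 2.05, -0.001]
ft_force: [0.2, -0.7, -2.3]
grip_width: 0.621
grip_force: 15.0
time: 26.95
position: [0.4885, 0.0806, 0.0925]
tool_rot: [-2.38, -2.05, 0.001]
ft_force: [0.2, -0.6, -2.5]
grip_width: 0.616
grip_force: 15.0
turn -0.002 (-0.1 deg) shift [ 0.7 -1.   5.5]
```

```bash
python3 -m crank '[[[0,0,3,0,0.6],[0,0,1,0,0.6],[0,0,0,0,0.6],[0,0,0,0,0.6]]]' 7
python3 -m crank '[[[0,0,1.5,0,0.6],[0,0,0,0,0.6],[0,0,0,0,0.6]]]' 5
python3 -m crank '[[[0,0,1.5,0,0.6],[0,0,0,0,0.6],[0,0,0,0,0.6]]]' 5
```

```text
time: 27.28
position: [0.489, 0.0808, 0.089]
tool_rot: [2.379, 2.05, 0.001]
ft_force: [-0.1, 0.0, -2.5]
grip_width: 0.621
grip_force: 7.0
time: 27.53
position: [0.4893, 0.081, 0.0876]
tool_rot: [2.379, 2.05, 0.001]
ft_force: [0.8, -0.6, 0.2]
grip_width: 0.619
grip_force: 5.0
time: 27.78
position: [0.4895, 0.0816, 0.0864]
tool_rot: [2.379, 2.051, 0.002]
ft_force: [-0.2, 0.4, 4.9]
grip_width: 0.624
grip_force: 5.0
```

Contact at the expected height. Release, rise, go to the third.

```bash
python3 -m crank '[[[0,0,-0.5,0,-0.3],[0,0,0,0,-0.6],[0,0,0,0,-1],[0,0,0,0,-1],[0,0,0,0,-1],[0,0,-30,0,-1],[0,0,-36,0,-1],[0,0,-36,0,-1],[0,0,-10,0,-1],[0,0,0,0,-1]]]'
python3 - <<'E'
from h import *
g=shot("wrist");im=g["pixels"].astype(int)
m=((im.max(2)-im.min(2)<22)&(im.max(2)>95)).astype(np.uint8)[40:270,190:360]
for r in m[::6]: print("".join(".#"[x] for x in r[::3]))
print(proj(g,[.4885,.0755,.105]),proj(g,[.4995,.155,.105]));print(plan((.445,-.365,.2),81.6))
E
```

```text
time: 28.62
position: [0.4908, 0.0812, 0.2012]
tool_rot: [2.376, 2.047, 0.006]
ft_force: [0.2, 0.1, 0.5]
grip_width: 0.994
grip_force: 0.0
.........................................................
.........................................................
.........................................................
.........................................................
.........................................................
.........................................................
.........................................................
.........................................................
.........................................................
.............############.##.############................
.............############.##.############................
.............############.##.############................
.............############.##.############................
.............############################................
.............############################................
.............###########################.................
.................................
[... 708 characters left out ...]
............
...............#########################.................
...............#########################.................
...............#########################.................
...............#########################.................
.........................................................
.........................................................
.........................................................
.........................................................
.........................................................
.........................................................
[270.34102495 220.74775336] [268.68361862 106.58006052]
turn -0.002 (-0.1 deg) shift [-447.4   21.1   -1. ]
```

```bash
python3 -m crank '[[[-36,2,0,0,-1],[-36,2,0,0,-1],[-36,2,0,0,-1],[-36,2,0,0,-1],[-36,2,0,0,-1],[-36,2,0,0,-1],[-36,2,0,0,-1],[-36,2,0,0,-1],[-36,2,0,0,-1],[-36,2,0,0,-1]]]'
python3 -m crank '[[[-36,1,0,0,-1],[-36,0,0,0,-1],[-15,0,0,0,-1],[0,0,0,0,-1],[0,0,0,0,-1]]]'
python3 - <<'E'
from h import *
g=shot("wrist");save(g,"w11.png");print(tool()[:3,3])
for c,y in sink(g,(180,30,400,310)):
    u=np.array([np.cos(np.radians(y)),np.sin(np.radians(y)),0]);p=c-u*.039;print(p,plan([p[0],p[1],.027],y))
E
```

```text
time: 29.5
position: [0.4536, -0.2793, 0.1957]
tool_rot: [-2.377, -2.048, 0.002]
ft_force: [0.3, -0.9, -0.4]
grip_width: 1.002
grip_force: 0.0
time: 29.92
position: [0.4424, -0.3638, 0.1958]
tool_rot: [-2.378, -2.046, -0.001]
ft_force: [0.1, 1.4, -0.5]
grip_width: 1.004
grip_force: 0.0
[ 0.44332833 -0.36247488  0.19638614]
[[259.0, 229.0], [318.0, 234.0], [312.0, 313.0], [252.0, 308.0]]
c [ 0.4419 -0.4384  0.046 ] len 0.0799 wid 0.0552 yaw 77.7
[ 0.43364266 -0.47654923  0.046     ] turn 0.067 (3.8 deg) shift [-113.5   14.7  169.4]
```

```bash
python3 -m crank '[[[-30,0,0,0,-1],[-30,0,0,0,-1],[0,0,0,0,-1],[0,0,0,0,-1]]]'
python3 - <<'E'
from h import *
g=shot("wrist");save(g,"w12.png");print(tool()[:3,3])
for c,y in sink(g,(180,30,400,310)):
    u=np.array([np.cos(np.radians(y)),np.sin(np.radians(y)),0]);p=c-u*.039;print(p,plan([p[0],p[1],.0265],y))
E
```

```text
time: 30.3
position: [0.4343, -0.4232, 0.1972]
tool_rot: [-2.379, -2.049, -0.0]
ft_force: [0.0, 0.6, 0.3]
grip_width: 1.004
grip_force: 0.0
[ 0.43522008 -0.42170574  0.19755078]
[[256.0, 167.0], [319.0, 171.0], [310.0, 282.0], [248.0, 277.0]]
c [ 0.4385 -0.4544  0.046 ] len 0.1041 wid 0.056 yaw 77.8
[ 0.43024506 -0.49256026  0.046     ] turn 0.067 (3.8 deg) shift [-70.3  10.1 171.1]
```

```bash
python3 -m crank '[[[0,0,0,0.067,-1],[-35,5,20,0,-1],[-35,5,20,0,-1],[0,0,30,0,-1],[0,0,35,0,-1],[0,0,35,0,-1],[0,0,25,0,-1],[0,0,4,0,-1],[0,0,0,0,-1],[0,0,0,0,-1]]]' 6
python3 - <<'E'
from h import *
print(plan((.4302,-.4926,.030),77.8),state()["ft_force"])
E
python3 -m crank '[[[0,0,0,0,0.6],[0,0,0,0,0.6],[0,0,0,0,0.6],[0,0,0,0,0.6],[0,0,0,0,0.6],[0,0,0,0,0.6],[0,0,0,0,0.6],[0,0,0,0,0.6]]]' 6
```

```text
time: 31.18
position: [0.4312, -0.4935, 0.0309]
tool_rot: [2.444, 1.971, 0.001]
ft_force: [-0.3, -0.4, 0.5]
grip_width: 0.997
grip_force: 0.0
turn -0.000 (-0.0 deg) shift [ 0.6 -1.1  0.9] [-0.34670379 -0.37348834  0.45493588]
time: 31.85
position: [0.4292, -0.4944, 0.0294]
tool_rot: [2.447, 1.97, -0.001]
ft_force: [-1.9, -0.3, 1.9]
grip_width: 0.616
grip_force: 6.0
```

Same lift as before.

```bash
python3 -m crank '[[[2,0,-6,0,0.6],[2,0,-6,0,0.6],[2,0,-6,0,0.6],[2,0,-6,0,0.6],[3.5,0,-5,0,0.6],[3.5,0,-5,0,0.6],[3.5,0,-5,0,0.6],[3.5,0,-5,0,0.6],[5,0,-4,0,0.6],[5,0,-4,0,0.6]]]' 5
python3 -m crank '[[[5,0,-4,0,0.6],[5,0,-4,0,0.6],[5,0,-3,0,0.6],[5,0,-3,0,0.6],[6,0,-2,0,0.6],[6,0,-2,0,0.6],[0,0,0,0,0.6],[0,0,0,0,0.6]]]' 4.5
python3 -m crank '[[[5,0,-1.2,0,0.6],[5,0,-1.2,0,0.6],[5,0,-0.8,0,0.6],[5,0,-0.5,0,0.6],[5,0,0,0,0.6],[5,0,0,0,0.6],[5,0,0.2,0,0.6],[5,0,0.3,0,0.6],[5,0,0.3,0,0.6],[0,0,0,0,0.6]]]' 5
python3 - <<'E'
from h import *
g=shot("scene");T=tool();p=T[:3,3]
c=p+[0,0.0,-.03];u,v=proj(g,c).astype(int);im=g["pixels"].astype(int)
m=((im.max(2)-im.min(2)<22)&(im.max(2)>95)).astype(np.uint8)
sub=m[v-25:v+40,u-35:u+30]
for r in sub[::2]: print("".join(".#"[x] for x in r))
print(u,v)
E
```

```text
time: 32.68
position: [0.4364, -0.4626, 0.0817]
tool_rot: [2.447, 1.97, -0.0]
ft_force: [0.8, -0.4, -2.3]
grip_width: 0.617
grip_force: 5.0
time: 33.35
position: [0.4435, -0.4314, 0.0997]
tool_rot: [2.446, 1.97, -0.0]
ft_force: [-0.9, -0.8, 1.5]
grip_width: 0.619
grip_force: 4.5
time: 34.18
position: [0.4531, -0.3855, 0.1014]
tool_rot: [-2.444, -1.971, -0.001]
ft_force: [0.6, 0.3, -0.1]
grip_width: 0.615
grip_force: 5.0
...######...........................########..........###........
.....#####.......................###########.............##......
......####......................##########.####.......####.......
........##...............................##...#......#####.......
..........#.....................#########........................
..............................###############....................
..............................###############....................
..............................###############....................
.............................###############.....................
....................#.....##################.....................
................
[... 809 characters left out ...]
..........................#.....
.........................................................#.......
........................................................#........
.......................................................#.........
.....................................................#...........
....................................................#............
.................................................................
.................................................#...............
.................................................................
..............................................#..................
.............................................#...................
375 179
```

```bash
python3 -m crank '[[[0,0,0,0,0.6],[0,0,-18,0,0.6],[0,0,-20,0,0.6],[0,0,0,-0.067,0.6],[20,0,0,0,0.6],[30,0,0,0,0.6],[30,0,0,0,0.6],[30,0,0,0,0.6],[30,0,0,0,0.6],[30,0,0,0,0.6]]]' 15
python3 - <<'E'
from h import *
print(plan((.4765,.007,.088),81.6),state()["grip_width"])
E
```

```text
time: 35.07
position: [0.4768, -0.2185, 0.1391]
tool_rot: [-2.38, -2.049, 0.002]
ft_force: [0.8, -0.9, -3.0]
grip_width: 0.62
grip_force: 15.0
turn -0.003 (-0.2 deg) shift [223.  -33.2  51.1] 0.6199601367431166
```

```bash
python3 -m crank '[[[30,-5,0,0,0.6],[30,-5,0,0,0.6],[30,-5,0,0,0.6],[30,-5,0,0,0.6],[30,-5,0,0,0.6],[30,-4,0,0,0.6],[25,-3,0,0,0.6],[8,0,0,0,0.6],[0,0,20,0,0.6],[0,0,20,0,0.6]]]'
python3 -m crank '[[[0,0,8,0,0.6],[0,0,0,0,0.6],[0,0,2,0,0.6],[0,0,0,0,0.6]]]' 7
python3 -m crank '[[[0,0,1.5,0,0.6],[0,0,0,0,0.6],[0,0,0,0,0.6]]]' 5
python3 -m crank '[[[0,0,1.5,0,0.6],[0,0,0,0,0.6],[0,0,0,0,0.6]]]' 5
```

```text
time: 35.9
position: [0.4784, -0.0043, 0.1001]
tool_rot: [2.377, 2.05, 0.001]
ft_force: [0.0, 0.1, -3.5]
grip_width: 0.619
grip_force: 15.0
time: 36.23
position: [0.478, -0.0045, 0.0904]
tool_rot: [2.38, 2.05, 0.001]
ft_force: [-0.3, 0.2, -2.6]
grip_width: 0.621
grip_force: 7.0
time: 36.48
position: [0.478, -0.0043, 0.089]
tool_rot: [2.379, 2.05, 0.001]
ft_force: [-0.5, -0.5, -2.8]
grip_width: 0.62
grip_force: 5.0
time: 36.73
position: [0.4775, -0.0041, 0.087]
tool_rot: [2.38, 2.051, -0.0]
ft_force: [0.8, 1.0, -2.4]
grip_width: 0.617
grip_force: 5.0
```

```bash
python3 -m crank '[[[0,0,1.2,0,0.6],[0,0,0,0,0.6],[0,0,0,0,0.6]]]' 5
python3 -m crank '[[[0,0,1.2,0,0.6],[0,0,0,0,0.6],[0,0,0,0,0.6]]]' 5
```

```text
time: 36.98
position: [0.478, -0.0039, 0.0862]
tool_rot: [2.379, 2.051, 0.001]
ft_force: [-1.0, 0.3, 2.2]
grip_width: 0.618
grip_force: 5.0
time: 37.23
position: [0.478, -0.0036, 0.0852]
tool_rot: [2.379, 2.051, 0.001]
ft_force: [-0.9, 1.1, 5.2]
grip_width: 0.621
grip_force: 5.0
```

```bash
python3 -m crank '[[[0,0,-0.5,0,-0.3],[0,0,0,0,-0.6],[0,0,0,0,-1],[0,0,0,0,-1],[0,0,0,0,-1],[0,0,-30,0,-1],[0,0,-36,0,-1],[0,0,-36,0,-1],[0,0,-30,0,-1],[0,0,0,0,-1]]]'
python3 - <<'E'
from h import *
g=shot("wrist");im=g["pixels"].astype(int)
m=((im.max(2)-im.min(2)<22)&(im.max(2)>95)).astype(np.uint8)[0:270,190:360]
for r in m[::6]: print("".join(".#"[x] for x in r[::3]))
print(plan((.53,.34,.24),81.6))
E
```

```text
time: 38.07
position: [0.4813, -0.004, 0.223]
tool_rot: [2.373, 2.045, 0.009]
ft_force: [0.7, -0.1, -0.1]
grip_width: 0.996
grip_force: 0.0
............##########################...................
.............########################....................
..............#######################....................
...............#####################.....................
.........................................................
.........................................................
.........................................................
.........................................................
.........................................................
.........................................................
.........................................................
.........................................................
.........................................................
.............########.##.##.##.########..................
.............###########.##.###########..................
.............###########.##.###########..................
.............###########.##.####
[... 998 characters left out ...]
.............
...............#######################...................
...............#######################...................
...............#######################...................
...............#######################.............#.....
.....................................#...................
.......................#.................................
.........#...............................................
.........................................................
.........................................................
.........................................................
.........................................................
turn -0.002 (-0.1 deg) shift [347.9  -0.6 -19.8]
```

All three stand, evenly spaced in a row. On to the blower.

```bash
python3 -m crank '[[[32,0,-2,0,-1],[32,0,-2,0,-1],[32,0,-2,0,-1],[32,0,-2,0,-1],[32,0,-2,0,-1],[32,0,-2,0,-1],[32,0,-2,0,-1],[32,0,-2,0,-1],[32,0,-2,0,-1],[32,0,-2,0,-1]]]'
python3 -m crank '[[[28,0,0,0,-1],[0,0,0,0,-1],[0,0,0,0,-1]]]'
python3 - <<'E'
from h import *
g=shot("wrist");print(tool()[:3,3],proj(g,[.544,.365,.138]))
np.savez("w13.npz",T=g["T"],px=g["pixels"])
im=g["pixels"][:,:,::-1];t=get_image("top")["pixels"][190:260,120:200,::-1]
im=im.copy();im[0:210,320:560]=cv2.resize(t,(240,210),interpolation=cv2.INTER_CUBIC);cv2.imwrite("pics/w13.png",im)
E
```

```text
time: 38.95
position: [0.5245, 0.3134, 0.235]
tool_rot: [-2.379, -2.05, 0.004]
ft_force: [0.1, -0.4, 0.9]
grip_width: 1.0
grip_force: 0.0
time: 39.2
position: [0.5271, 0.3422, 0.2351]
tool_rot: [-2.373, -2.055, 0.004]
ft_force: [0.4, -1.0, -0.0]
grip_width: 1.0
grip_force: 0.0
[0.52805981 0.34027189 0.23532163] [292.68109231 178.92817082]
```

View pics/w13.png

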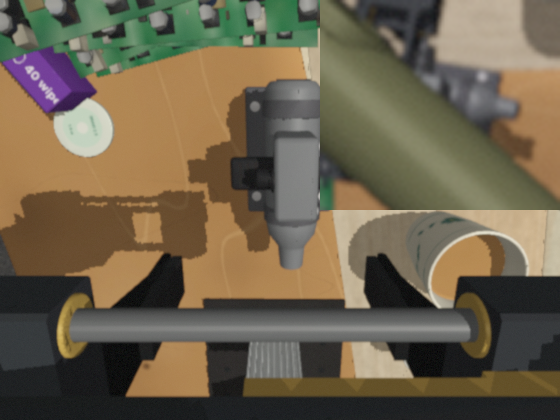

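Run:
```python
from h import *
d=np.load("w13.npz");im=d["px"].astype(int)
s=im.mean(2)[125:275:5,222:370:4].astype(int)
for i,r in enumerate(s): print(125+5*i," ".join("%3d"%x for x in r))
print("cols",222,"+4k")
g=get_image("top");print("ok")
```

```text
125 136 110  75  73  72  74  54  52  52  52  55  60  74  87 100 109 117 128 140 149 142 133 131 125 113  99  97  93 160 174 174 173 177 177 174 176 184
130 128 135  77  75  74  72  56  49  51  53  52  59  73  86  90  95 102 113 127 133 122 111 125 126 113 100  97  98 164 177 174 177 178 177 175 177 184
135 126 131 100  74  75  74  58  51  52  52  52  58  64  58  66  71  70  73  73  71  73  73  74  97 112  97  97  99 163 176 173 174 176 181 178 179 183
140 122 123  94  73  73  75  59  51  52  51  53  58  66  64 111 118 118 120 120 120 121 120 123 123 110  98  96  98 167 176 175 175 174 179 177 177 182
145  74  75  74  81  73  75  63  52  51  50  53  60  64  71 117 128 130 130 130 130 132 134 135 134 134  99  96  97 177 176 173 172 173 179 177 174 183
150  74  73  75  77  80  75  65  50  52  54  53  58  64  70 119 127 129 129 132 130 132 132 134 135 117  98  96  96 175 179 177 177 176 182 178 176 182
155  74  73  73  72  78  78  63  47  51  52  50  53  63  67 116 127 129 129 131 130 133 134 134 133 110  94  93  91 171 175 173 172 169 175 179 179 183
160  73  76  56  43  42  41  43  43 
[... 2775 characters left out ...]
 122 126 120 131 131 134 135 135 145 135 138 166 180 180 109 106 110 111 110
255 135 124 123 125 123 123 124 125 123 126 129 130 131 130 114  82 105 121 128 129 118 133 132 134 135 135 136 140 138 141 178 175 109 107 109 113 103
260 135 124 123 123 122 122 124 125 127 127 128 130 130 131 126  81 107 121 129 128 119 134 134 134 135 136 136 143 136 141 179 175 107 108 108 111  56
265 132 124 123 123 122 122 124 124 125 127 129 129 130 130 129  82 108 122 129 125 127 134 136 135 136 137 136 140 140 139 177 177 122 106 108 107  39
270 129 124 125 123 122 123 124 126 126 126 127 129 129 130 130 130 129 128 132 139 132 134 135 134 135 137 137 136 144 138 177 176 156 109 111 109  33
cols 222 +4k
ok
```

Run:
```python
from h import *
g=get_image("wrist");g["T"]=np.load("w13.npz")["T"]
q=ray(g,[(276.5,138.5),(319.5,138.5),(316.5,220.5),(276.5,220.5)],.138);print(q.round(4).tolist());
c,y=quad(g,[(276.5,138.5),(319.5,138.5),(316.5,220.5),(276.5,220.5)],.138)
b=ray(g,[(231,173),(357,173)],.112);print("bar",b,b.mean(0),np.linalg.norm(b[0]-b[1]),np.degrees(np.arctan2(*(b[1]-b[0])[1::-1])))
n=ray(g,[(294,265)],.065);bk=ray(g,[(290,85)],.088);print("nozzle",n,bk)
m=(b.mean(0));print(plan([m[0],m[1],.13],90+np.degrees(np.arctan2(*(b[1]-b[0])[1::-1]))))
```

```text
[[0.5366, 0.3946, 0.138], [0.5658, 0.3904, 0.138], [0.5573, 0.3317, 0.138], [0.5283, 0.3359, 0.138]]
c [0.547  0.3631 0.138 ] len 0.0593 wid 0.0294 yaw 81.8
bar [[0.49773294 0.37056633 0.112     ]
 [0.59430834 0.35670047 0.112     ]] [0.54602064 0.3636334  0.112     ] 0.09756571559807559 -8.170436350861912
nozzle [[0.53556471 0.26337311 0.065     ]] [[0.55235085 0.42851045 0.088     ]]
turn -0.008 (-0.4 deg) shift [ 27.5  12.8 106.4]
```

```bash
python3 -m crank '[[[14,5,20,0,-0.6],[13.5,5.3,25,0,-0.6],[0,0,20,0,-0.6],[0,0,15,0,-0.6],[0,0,0,0,-0.6],[0,0,0,0,-0.6],[0,0,0,0,-0.6],[0,0,0,0,-0.6]]]' 10
python3 - <<'E'
from h import *
print(plan((.5445,.3637,.12),81.8),state()["grip_width"]*87)
E
```

```text
time: 40.07
position: [0.544, 0.3659, 0.1589]
tool_rot: [2.38, 2.049, 0.004]
ft_force: [-0.3, 0.3, -0.3]
grip_width: 0.795
grip_force: 0.0
turn -0.006 (-0.3 deg) shift [-2.1  0.8 38.9] 69.16696722931637
```

```bash
python3 -m crank '[[[-2,0.8,18,0,-0.6],[0,0,18,0,-0.6],[0,0,0,0,-0.6]]]'
python3 -m crank '[[[0,0,6,0,-0.6],[0,0,0,0,-0.6],[0,0,0,0,-0.6]]]'
python3 -m crank '[[[0,0,6,0,-0.6],[0,0,0,0,-0.6],[0,0,0,0,-0.6]]]'
```

```text
time: 40.32
position: [0.543, 0.362, 0.119]
tool_rot: [2.38, 2.05, -0.005]
ft_force: [-1.2, -0.7, 0.1]
grip_width: 0.799
grip_force: 0.0
time: 40.57
position: [0.544, 0.3642, 0.1161]
tool_rot: [2.38, 2.051, 0.002]
ft_force: [0.3, -0.7, 0.1]
grip_width: 0.798
grip_force: 0.0
time: 40.82
position: [0.5443, 0.3645, 0.11]
tool_rot: [-2.38, -2.051, -0.003]
ft_force: [1.7, 0.6, 3.2]
grip_width: 0.801
grip_force: 1.6
```

```bash
python3 -m crank '[[[0,0,5,0,-0.6],[0,0,5,0,-0.6],[0,0,0,0,-0.6],[0,0,0,0,-0.6]]]'
python3 -m crank '[[[0,0,4,0,-0.6],[0,0,0,0,-0.6],[0,0,0,0,-0.6]]]'
python3 -m crank '[[[0,0,2,0,-0.6],[0,0,0,0,-0.6],[0,0,0,0,-0.6]]]'
```

```text
time: 41.15
position: [0.5442, 0.3644, 0.0997]
tool_rot: [-2.38, -2.051, -0.003]
ft_force: [0.3, 1.3, 5.4]
grip_width: 0.8
grip_force: 2.9
time: 41.4
position: [0.5442, 0.3644, 0.0965]
tool_rot: [2.379, 2.051, 0.003]
ft_force: [0.1, 0.2, 8.8]
grip_width: 0.802
grip_force: 4.2
time: 41.65
position: [0.5443, 0.3646, 0.0964]
tool_rot: [2.379, 2.05, 0.004]
ft_force: [-1.8, -1.7, 17.5]
grip_width: 0.799
grip_force: 8.8
```

```bash
python3 -m crank '[[[0,0,-1,0,-0.6],[0,0,0,0,-0.3],[0,0,0,0,-0.3],[0,0,0,0,-0.3]]]' 14
python3 -m crank '[[[0,0,0,0,0],[0,0,0,0,0],[0,0,0,0,0]]]'
python3 -m crank '[[[0,0,0,0,0.3],[0,0,0,0,0.3],[0,0,0,0,0.3]]]'
```

```text
time: 41.98
position: [0.5433, 0.3651, 0.0964]
tool_rot: [-2.378, -2.051, -0.003]
ft_force: [-2.5, 0.2, 14.4]
grip_width: 0.68
grip_force: 6.6
time: 42.23
position: [0.5432, 0.3654, 0.0964]
tool_rot: [-2.378, -2.052, -0.003]
ft_force: [-3.0, 0.1, 12.4]
grip_width: 0.536
grip_force: 7.0
time: 42.48
position: [0.5441, 0.3653, 0.0964]
tool_rot: [-2.379, -2.051, -0.005]
ft_force: [-1.1, 0.6, 12.7]
grip_width: 0.415
grip_force: 17.1
```

```bash
python3 -m crank '[[[0,0,0,0,0.3],[0,0,0,0,0.3],[0,0,-2,0,0.3],[0,0,-2,0,0.3],[0,0,-2,0,0.3],[0,0,-2,0,0.3],[0,0,-2,0,0.3],[0,0,0,0,0.3]]]' 10
python3 -m crank '[[[0,0,-2,0,0.3],[0,0,-2,0,0.3],[0,0,-2,0,0.3],[0,0,0,0,0.3]]]'
```

```text
time: 43.15
position: [0.5438, 0.3638, 0.1025]
tool_rot: [-2.379, -2.051, -0.0]
ft_force: [3.3, 4.4, -4.7]
grip_width: 0.416
grip_force: 12.6
time: 43.48
position: [0.5435, 0.362, 0.1072]
tool_rot: [2.38, 2.05, -0.005]
ft_force: [4.2, 2.9, -12.4]
grip_width: 0.418
grip_force: 10.0
```

```bash
python3 -m crank '[[[0,0,0,0,-0.6],[0,0,0,0,-0.6],[0,0,0,0,-0.6],[0,0,0,0,-0.6],[0,0,0,0,-0.6],[0,0,0,0,-0.6],[0,0,-20,0,-0.6],[0,0,-35,0,-0.6],[0,0,-35,0,-0.6],[0,0,-35,0,-0.6]]]'
python3 -m crank '[[[-27,-10,-2,0,-1],[0,0,0,0,-1],[0,0,0,0,-1],[0,0,0,0,-1]]]'
python3 - <<'E'
from h import *
g=shot("wrist");T=g["T"];d=np.load("w13.npz");print(tool()[:3,3])
im=g["pixels"].astype(int).mean(2)
C=np.array([.5465,.3633]);ux=np.array([.990,-.142])
for s in(-50,-40,-30,-25,-21,-16): 
    for z in(.112,.1025,.126): print(s,z,proj(g,[*(C+ux*s/1000),z]).round(0),end=" ")
    print()
u,v=proj(g,[*C,.138]).astype(int)
for i in range(v-45,v+40,4): print(i," ".join("%3d"%x for x in im[i,u-75:u+85:4]))
print(u-75)
E
```

```text
time: 44.32
position: [0.5433, 0.3635, 0.2365]
tool_rot: [-2.379, -2.051, 0.001]
ft_force: [0.7, 0.7, 0.5]
grip_width: 0.798
grip_force: 0.0
time: 44.65
position: [0.53, 0.3382, 0.2368]
tool_rot: [2.38, 2.05, -0.0]
ft_force: [0.5, -0.0, -1.5]
grip_width: 0.974
grip_force: 0.0
[0.52980203 0.33853651 0.23644753]
-50 0.112 [225. 169.] -50 0.1025 [226. 166.] -50 0.126 [223. 172.] 
-40 0.112 [238. 169.] -40 0.1025 [239. 166.] -40 0.126 [236. 172.] 
-30 0.112 [251. 168.] -30 0.1025 [251. 166.] -30 0.126 [250. 172.] 
-25 0.112 [257. 168.] -25 0.1025 [258. 166.] -25 0.126 [256. 172.] 
-21 0.112 [262. 168.] -21 0.1025 [263. 166.] -21 0.126 [262. 172.] 
-16 0.112 [269. 168.] -16 0.1025 [269. 166.] -16 0.126 [269. 172.] 
130 127 126 136  76  74  75  75  49  52  51  52  51  66  68  63  69  70  72  72  74  72  74  75  81 120 100  97  99  98 176 176 174 175 178 181 178 183 183 180 184
134 127 126 133  80  75  74  74  52  51  53  52  52  63  66  96 117 118 119 118 119 119 119 120 121 120 101  98  99  97 173 177 176 176 177 184 175 180 184 182 188
138 123 108  86  81  75  75  77  51  52  53  53  52 
[... 2531 characters left out ...]
 179 175 176 176 179 185 183 171 180 181
202 128 126 126  97  77  75  76  71  51  51  50  46  50  63  98 126 129 129 130 129 130 131 132 130 125  83  94  96 142 179 182 181 178 177 181 182 183 173 182 180
206 127 128 128  98  75  73  75  74  51  49  50  48  47  49  99 128 128 128 129 129 130 130 132 130 138  85  96  98 142 181 184 182 178 175 179 183 183 177 179 182
210 127 127 126 127  77  74  74  74  73  75  77  65  51  59  97 127 127 127 129 128 128 130 131 130 109 115 137 139 142 182 185 182 177 174 177 180 184 179 177 180
214 128 128 128 127  79  73  75  75  74  79  81  74  52  60  80 110 109 110 108 109 109 109 107 110  89 122 139 139 132 180 181 176 176 172 175 177 180 178 176 136
215
```

Run:
```python
from h import *
d=np.load("w13.npz");g0=get_image("wrist");g1=shot("wrist");g0["T"]=d["T"];g0["pixels"]=d["px"]
C=np.array([.5465,.3633]);ux=np.array([.990,-.142]);uy=np.array([.142,.990])
def cross(a,th):
    i=np.nonzero((a[:-1]-th)*(a[1:]-th)<0)[0];return [round(float(k+(th-a[k])/(a[k+1]-a[k])),2) for k in i]
for n,g in(("before",g0),("after",g1)):
    im=g["pixels"].astype(float).mean(2)
    u,v=proj(g,[*(C+ux*.042),.112]).round().astype(int)
    col=im[v-40:v+40,u-4:u+5].mean(1);print(n,"edges v",[round(x+v-40,1) for x in cross(col,115)])
    row=im[v-4:v+5,u-8:u+40].mean(0);print(" right end u",[round(x+u-8,1) for x in cross(row,115)])
    for z in(.112,.104,.102): 
        print("  z",z,"pred v",proj(g,[*(C+ux*.042+uy*.013),z])[1].round(1),proj(g,[*(C+ux*.042-uy*.013),z])[1].round(1),"u",proj(g,[*(C+ux*.05),z])[0].round(1))
```

```text
before edges v [np.float64(156.5), np.float64(188.6)]
 right end u [np.float64(357.4)]
  z 0.112 pred v 156.6 189.6 u 359.2
  z 0.104 pred v 154.9 187.2 u 357.1
  z 0.102 pred v 154.5 186.6 u 356.5
after edges v [np.float64(150.5), np.float64(182.0)]
 right end u [np.float64(351.0)]
  z 0.112 pred v 151.9 185.0 u 354.7
  z 0.104 pred v 150.4 182.7 u 352.6
  z 0.102 pred v 150.0 182.2 u 352.1
```

Run:
```python
from bench import job
print(job.close_job())
```

```text
the job is handed in; nothing more can be done
None
```

I handed the job in at about 45 s with the jar and cap upright on the bench behind the mat, all three heatsinks standing apart on it, and the blower locked on with its trigger measured about 7–8 mm down; the judge returned no verdict, and I did not look at the mat again after the blower step.

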